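# Open the receipt printer for a new roll

## Task

The receipt printer has run out of paper: press its release key right down so that the cover springs ajar, then with a fingertip under the lip at the cover's front push it up and over, past upright, until it lies back open by its own weight. Swing the cover steadily rather than flinging or forcing it; pinch and lift nothing, and leave the printer and the loose things around it where they are.

Things in the scene. Friction and masses are not known exactly. Their poses are not given: they have to be found in the camera images.
- printer: charcoal receipt printer, 1.7 kg, loose on rubber feet, its front turned towards the robot's right. Origin on the worktop under it; own +x runs from its front to its back, +y to its left (the robot's side). Shell: x -110 to 90, y -74 to 74, z 0 to 117 mm. Front 48 mm: flat deck at z 88 with the release key; behind it, between 9 mm side walls, the cover over the paper well
- release_key (a joint): travel of the release key, m: 0 up, 0.006 pressed right down. Sprung: about 1.4 N to start, 4 N at the bottom; it comes back up when let go. It draws the catch that holds the cover; the catch lets go at about 0.004
- key_top (a point): centre of the top face of the release key: raised rectangular key, 22 mm along printer x by 28 mm, on the deck at the printer's right (printer x -90, y -51 mm), its top 13 mm above the deck. Pressed straight down. (The small flush round feed key at the deck's left does not move)
- cover (a joint): angle of the cover, rad: 0 shut and latched, about 0.22 sprung ajar after the catch lets go, over-centre when upright, at about 1.57 (let go before that it falls back to ajar, beyond it falls open), 2.0 open against its stop. Very little friction
- cover_lip (a point): on the underside of the cover's finger lip, midway along it, 10 mm in from the lip's front edge, 156 mm from the hinge line (printer y +10 mm). The lip is 56 mm wide, 5 mm thick, juts 22 mm out from the cover's front, 25 mm above the deck when shut, about 59 mm when ajar; a rib 4 mm deep crosses the underside 20 mm behind the point. Cover 126 mm wide, 0.14 kg; about 0.7 N at the lip lifts it
- cover_hinge (a point): middle of the cover's hinge line at the printer's back (printer x 78, z 113 mm), fixed to the printer; the line runs along the printer's y axis. The cover's underside plane passes through it: at cover angle a the lip point lies 156 mm x cos(a) in front of it and 156 mm x sin(a) above it
- paper_roll: fresh roll of white receipt paper standing on end, 58 mm diameter, 79 mm tall, loose, behind the printer; origin at the centre of its underside. Not used now, leave it alone
- card_reader: black hand-held card reader, 150 x 68 x 37 mm, lying loose in front of the printer; origin at the centre of its underside. Leave it alone
- coin_dish: small clay dish, 73 mm diameter, 16 mm high, loose, between the printer and the robot; origin at the centre of its underside. Leave it alone
- pen: white pen 145 mm long, 9 mm high, loose, at the robot's right; origin at the centre of its underside, its length along its own y. Leave it alone
- pastille_tin: flat tin 63 x 105 x 24 mm, loose, at the robot's left; origin at the centre of its underside. Leave it alone
There are look-alikes about, which are no part of the job. There is more than one size of the printer; the job needs the larger.

How it is judged:
By the outcome, as a careful person would: the job done as asked, in the order asked, and still so for the second after the job is handed in, with the robot touching nothing.
It also fails if it takes over 43 s, if anything falls off the work surface, if the arm or the gripper's body presses on something with over 40 N, if the wrist force passes 120 N, or if a joint passes its speed limit or range.

## Robot

A 6-joint arm with a two-finger parallel gripper is mounted at the origin on a cart in front of the work surface, level with it; the furniture and walls round the work are solid. World frame = base frame: x ahead of the robot, y to its left, z up, the work surface at z = 0. Lengths are in m, angles in rad, forces in N, time in s.
With the tool pointing down it reaches from about 0.375 to 0.975 m from the base axis. Payload 3.8 kg.
Tool frame: the origin (TCP) lies on the mounting face of the last link; the fingertips stand 173 mm ahead of it and the grasp point (between the pads) lies 155 mm ahead of it (bot.hold_point_z is the distance from the TCP to the grasp point, in m); z points along the fingers, y is the line along which they close (so a half turn about z gives the same grasp; the last joint's range is limited). The gripper opens to 85 mm and grips with 20 to 120 N. Pads are 22 mm wide; open, the fingers measure 114 mm over their backs; the gripper's body (76 mm by 85 mm) begins 54 mm behind the grasp point. The pads swing forward as they close: fully open they stand 13 mm farther back than shut.
Start: joints at [1.221, 0.264, 1.604, -0, 1.274, -0.037], TCP at [0.208, 0.642, 0.405] pointing down, gripper open.
Joint ranges: [-2.63, 2.63], [-0.94, 2.18], [0.31, 2.57], [-1.31, 4.45], [0, 2.66], [-2.55, 2.55]. Speed limits (rad/s): [2.57, 2.57, 3.14, 3.14, 3.14, 3.14].

## Interface

Orientations are given as a rotation vector (axis times angle).
In Python, from workcell import bot, optics gives the robot as it stands.
- The arm moves only by the shell command python3 -m jog 'ROWS' [OPENING] [FORCE]. ROWS is JSON, a list of rows, each an object of numbers: "dx", "dy", "dz": the shift along the tool's x, y, z in mm; "ax", "ay", "az": the turn, a rotation vector about the tool's x, y, z in degrees. A call has 1 to 20 rows; each row shifts and turns the commanded pose from where the row before left it, along the tool's axes as they then stand; what a row does not reach is not made up. A row lasts 1/12 s, in which the tool goes at most 41.7 mm and 7.16 degrees, less where a joint would pass 70% of its speed; a pose out of reach is approached as far as the arm can. A call with a gripper value outside its range is refused whole. OPENING is the opening, from 0 (shut) to 1 (fully open), set as the call begins (- or left out, the last holds). The fingers move at their own pace and stop on an object; FORCE is the grip in N (left out, the last holds). Time passes only in rows, so rows that do not move let the fingers close. It gives the time, the measured TCP pose, the force, the opening and the grip force at its end, in the units of the state.
- bot.read_state(): the state, without advancing time (a new reading comes with each control period).
- optics.read_camera(name): name is "scene" or "top" or "wrist"; returns a dict with "img" (384x512x3 uint8, red, green, blue), "vertical_fov" (degrees; the focal length in pixels is half the picture's height over the tangent of half this angle, whatever the lens; pixels are square), "cx", "cy" (the principal point, pixels), "R" (3x3) and "t" (3): a world point X has camera coordinates R X + t; the wrist camera has in their place "tool_from_camera" (4x4, takes a point from camera to tool coordinates, whose origin is the TCP and whose axes are the flange's). Camera axes: x right, y down, z forward; pixel columns grow to the right and rows downward; lengths in m; the calibration is good to about 2 mm. A picture is of the moment at which its call begins: read the wrist's pose just before it. There is no depth.
- bot.finish_job(): hands the job in; it is judged then, once.
The state is a dict: "time": time; "q": joint angles; "joint_vel": joint speeds; "joint_torque": joint torques, N m; "tool_pos": TCP position; "tcp_rot": TCP orientation; "wrist_force": force on the tool from outside, world axes, zero at the start; "torque": the same for the moment, N m; "width": opening from 0.0 (shut) to 1.0 (fully open); "grip_force": force on a finger pad.
Only numpy, scipy, OpenCV 4.12 (cv2) and the standard library are available. Lean on these libraries where they do the work, as an engineer would, in place of code of your own. Each camera call takes 0.05 s, during which the arm holds its last target. There are 200 camera calls.

## Working session

There is one attempt and no reset: what is moved stays moved. The work goes in short steps, Python scripts to look and compute and a shell command to move; the robot and the scene stay as the last step left them, time stands still between calls to the robot, and variables do not carry over. Pictures are saved under pics/ and viewed, at most 10 in all, crops included, and the job is handed in when it is done.

```bash
mkdir -p pics; ls; cat > h.py <<'E'
import numpy as np, cv2, json
from workcell import bot, optics
from scipy.spatial.transform import Rotation as Rn
def cam(name):
    s=bot.read_state(); c=optics.read_camera(name)
    f=192/np.tan(np.radians(c["vertical_fov"])/2)
    if "R" in c: R=np.array(c["R"]);t=np.array(c["t"])
    else:
        T=np.eye(4);T[:3,:3]=Rn.from_rotvec(s["tcp_rot"]).as_matrix();T[:3,3]=s["tool_pos"]
        M=np.linalg.inv(T@np.array(c["tool_from_camera"]));R=M[:3,:3];t=M[:3,3]
    return c["img"],dict(f=f,cx=c["cx"],cy=c["cy"],R=R,t=t)
def save(n,img): cv2.imwrite("pics/"+n,cv2.cvtColor(img,cv2.COLOR_RGB2BGR))
def ray(k,p):
    d=k["R"].T@np.array([(p[0]-k["cx"])/k["f"],(p[1]-k["cy"])/k["f"],1]);return -k["R"].T@k["t"],d
def plane(k,p,z):
    o,d=ray(k,p);return o+d*(z-o[2])/d[2]
def proj(k,X):
    c=k["R"]@np.array(X)+k["t"];return np.array([k["f"]*c[0]/c[2]+k["cx"],k["f"]*c[1]/c[2]+k["cy"]])
def tri(k1,p1,k2,p2):
    o1,d1=ray(k1,p1);o2,d2=ray(k2,p2)
    s=np.linalg.lstsq(np.c_[d1,-d2],o2-o1,rcond=None)[0];a=o1+s[0]*d1;b=o2+s[1]*d2
    return (a+b)/2,np.linalg.norm(a-b)
E
python3 - <<'E'
from h import *
import pickle
K={}
for n in("scene","top"):
    i,k=cam(n);save(n+"0.png",i);K[n]=k
    print(n,{a:np.round(b,3).tolist() for a,b in k.items()})
pickle.dump(K,open("K.pkl","wb"))
s=bot.read_state();print(s)
E
```

```text
pics
scene {'f': 481.108, 'cx': 251.037, 'cy': 188.736, 'R': [[-0.728, -0.686, -0.003], [-0.481, 0.513, -0.711], [0.489, -0.516, -0.703]], 't': [0.412, 0.306, 1.513]}
top {'f': 381.203, 'cx': 256.263, 'cy': 189.247, 'R': [[-0.01, -1.0, 0.007], [-0.995, 0.009, -0.103], [0.103, -0.008, -0.995]], 't': [0.034, 0.577, 1.091]}
{'time': 0.1, 'q': array([ 1.22106825e+00,  2.64673124e-01,  1.60528252e+00,  2.78609612e-05,
        1.27370523e+00, -3.68938866e-02]), 'joint_vel': array([ 0.00193178, -0.00214314, -0.0030498 ,  0.00067546,  0.00122122,
       -0.00062482]), 'joint_torque': array([-5.32576796e-04, -5.16703534e+01, -3.68593633e+01, -8.99311431e-05,
        6.30950250e-03, -1.20989800e-06]), 'tool_pos': array([0.20761753, 0.64193533, 0.40346497]), 'tcp_rot': array([-0.48934394, -3.10281748,  0.00317977]), 'wrist_force': array([-0.25623588, -0.29774836,  0.24781873]), 'torque': array([0.00609703, 0.0025865 , 0.03493845]), 'grip_force': 0.0, 'width': 0.9976325083328396}
```

```bash
python3 -c "
import cv2
for n in('scene','top'): i=cv2.imread(f'pics/{n}0.png');cv2.imwrite(f'pics/{n}0b.png',cv2.resize(i,(800,600),interpolation=cv2.INTER_CUBIC))"
```

```text
(no output)
```

View pics/scene0b.png

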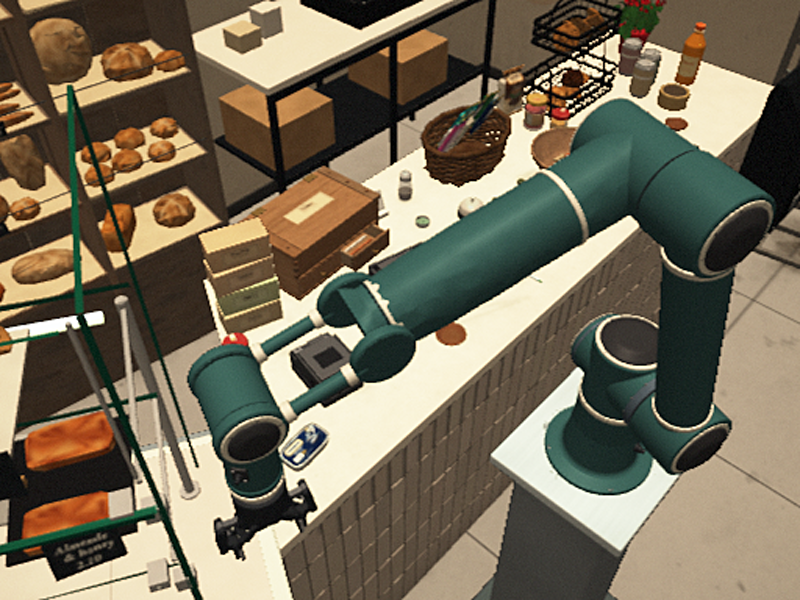

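View pics/top0b.png

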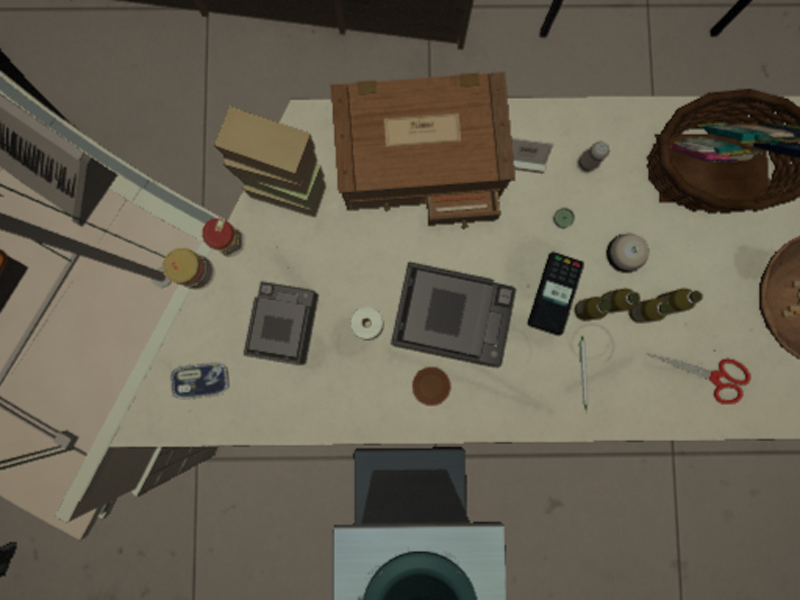

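The top view shows two look-alike printers: a large one at about (455,315) and a small one at (282,322). The white roll stands at (367,323), card reader at (556,292), dish at (431,386) and pen at (584,372). The large printer fits the description: its front faces right, with the raised key at about (505,295) and the lip at about (495,330). I'll check that in one crop.

```bash
python3 -c "
import cv2
i=cv2.imread('pics/top0.png');cv2.imwrite('pics/c1.png',cv2.resize(i[160:250,240:345],None,fx=6.6,fy=6.6,interpolation=cv2.INTER_CUBIC))"
```

```text
(no output)
```

View pics/c1.png

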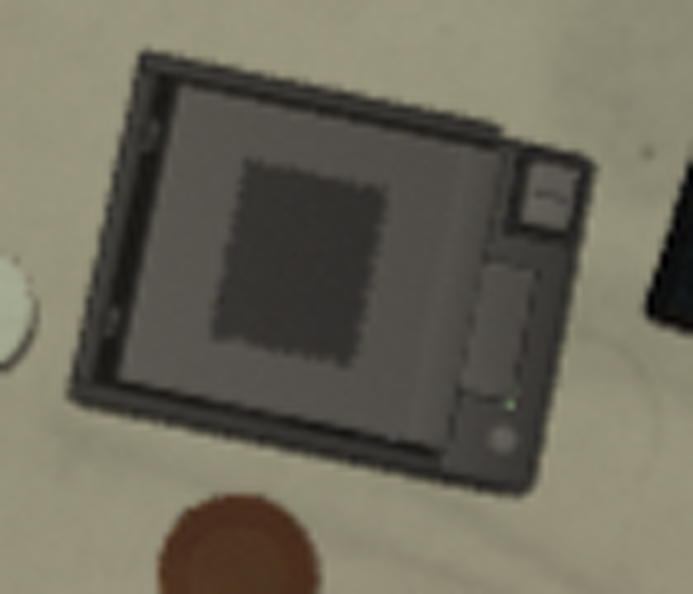

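```bash
cat > pose.py <<'E'
from h import *
import pickle
from scipy.optimize import least_squares
k=pickle.load(open("K.pkl","rb"))["top"]
# printer-frame points (mm) and crop pixels
C=[((-90,-51,101),(550,198)),((90,-74,117),(145,53)),((90,74,117),(72,393)),((-110,-74,88),(596,158)),((-110,74,88),(533,496)),((-88,-18,118),(540,268)),((-88,38,118),(515,400))]
P=[];W=[]
for X,p in C:
    px=((p[0]+.5)/6.6-.5+240,(p[1]+.5)/6.6-.5+160)
    P.append(np.array(X[:2])/1e3);W.append(plane(k,px,X[2]/1e3)[:2])
P=np.array(P);W=np.array(W)
def f(v):
    c,s=np.cos(v[2]),np.sin(v[2]);return (P@np.array([[c,s],[-s,c]])+v[:2]-W)
v=least_squares(lambda v:f(v).ravel(),[.55,0,1.5],loss='soft_l1',f_scale=.002).x
if __name__=="__main__":
    print(v,np.degrees(v[2]));print(np.round(f(v)*1e3,1))
    c,s=np.cos(v[2]),np.sin(v[2]);
    for n,X in dict(key=(-90,-51),lip=(-78,10),hinge=(78,0)).items():
        print(n,np.round(np.array([[c,-s],[s,c]])@np.array(X)/1e3+v[:2],4))
    np.save("pose.npy",v)
    s=bot.read_state();R=Rn.from_rotvec(s["tcp_rot"]).as_matrix();print(np.round(R,3))
E
python3 pose.py
```

```text
[ 0.53821091 -0.05638649  1.35007631] 77.35367455782927
[[ 1.2 -0.8]
 [ 2.9  1. ]
 [-1.8  2.1]
 [ 1.1 -3. ]
 [-1.5 -1.2]
 [-0.1  0.3]
 [-1.   0.9]]
key [ 0.5683 -0.1554]
lip [ 0.5114 -0.1303]
hinge [0.5553 0.0197]
[[-0.951  0.308 -0.001]
 [ 0.308  0.951 -0.002]
 [ 0.    -0.002 -1.   ]]
```

```bash
python3 - <<'E'
from workcell import bot,optics
print([a for a in dir(bot) if a[0]!='_'],[a for a in dir(optics) if a[0]!='_'])
E
python3 -m jog --help | head -30
```

```text
['MotionError', 'finish_job', 'hold_point_z', 'read_state'] ['read_camera']invalid input: not JSON, or not a number
```

The crop confirms the choice: raised key at crop (550,198), lip at (505,330), and the flush round feed key at (503,438). Now I'll move over the key with the gripper shut.

```bash
python3 -m jog '[{"az":-5.3},{"dx":-24,"dy":-32},{"dx":-24,"dy":-32},{"dx":-24,"dy":-32},{"dx":-24,"dy":-32},{"dx":-24,"dy":-32},{"dx":-24,"dy":-32},{"dx":-24,"dy":-32},{"dx":-24,"dy":-32},{"dx":-24,"dy":-32},{"dx":-24,"dy":-32},{"dx":-24,"dy":-32},{"dx":-24,"dy":-32},{"dx":-24,"dy":-32},{"dx":-24,"dy":-32},{"dx":-24,"dy":-32},{"dx":-24,"dy":-32},{"dx":-24,"dy":-32},{"dx":-24,"dy":-32},{"dx":-24,"dy":-32}]' 0 40
cat > st.py <<'E'
from h import *
def rep():
    s=bot.read_state();v=np.load("pose.npy");R=Rn.from_rotvec(s["tcp_rot"]).as_matrix()
    c,si=np.cos(v[2]),np.sin(v[2]);A=np.array([[c,-si,0],[si,c,0],[0,0,1]]);o=np.array([v[0],v[1],0])
    tip=s["tool_pos"]+.173*R[:,2]
    print("t",round(s["time"],2),"tip(printer mm)",np.round(A.T@(tip-o)*1e3,1),"tcp",np.round(s["tool_pos"],4),"F",np.round(s["wrist_force"],1),"w",round(s["width"],2))
    print("R in printer frame:\n",np.round(A.T@R,3));print("q",np.round(s["q"],2))
    return A,o
if __name__=="__main__": rep()
E
python3 st.py
```

```text
t 0.1 tip(printer mm) [608.6 475.5 230.5] tcp [0.2076 0.6419 0.4035] F [-0.3 -0.3  0.2] w 1.0
R in printer frame:
 [[ 0.092  0.996 -0.002]
 [ 0.996 -0.092  0.   ]
 [ 0.    -0.002 -1.   ]]
q [ 1.22  0.26  1.61  0.    1.27 -0.04]invalid input
```

```bash
python3 -m jog '[{"az":-5.3}]' 0 40; python3 st.py|head -1
```

```text
t 0.1 tip(printer mm) [608.6 475.5 230.5] tcp [0.2076 0.6419 0.4035] F [-0.3 -0.3  0.2] w 1.0invalid input
```

```bash
python3 -m jog '[{"dx":0,"dy":0,"dz":0,"ax":0,"ay":0,"az":-5.3}]' 0 40; python3 st.py|head -1;
```

```text
time: 0.18
tool_pos: [0.2076, 0.642, 0.4037]
tcp_rot: [-0.344, -3.122, 0.003]
wrist_force: [0.5, -0.4, -0.3]
width: 0.881
grip_force: 0.0
t 0.18 tip(printer mm) [608.8 475.5 230.7] tcp [0.2076 0.642  0.4037] F [ 0.5 -0.4 -0.3] w 0.88
```

```bash
python3 -m jog '[{"az":-5.3}]'; python3 st.py|head -1;
```

```text
t 0.18 tip(printer mm) [608.8 475.5 230.7] tcp [0.2076 0.642  0.4037] F [ 0.5 -0.4 -0.3] w 0.88invalid input
```

```bash
python3 -m jog '[{"dx":-24,"dy":-32,"dz":0,"ax":0,"ay":0,"az":0},{"dx":-24,"dy":-32,"dz":0,"ax":0,"ay":0,"az":0},{"dx":-24,"dy":-32,"dz":0,"ax":0,"ay":0,"az":0},{"dx":-24,"dy":-32,"dz":0,"ax":0,"ay":0,"az":0},{"dx":-24,"dy":-32,"dz":0,"ax":0,"ay":0,"az":0},{"dx":-24,"dy":-32,"dz":0,"ax":0,"ay":0,"az":0},{"dx":-24,"dy":-32,"dz":0,"ax":0,"ay":0,"az":0},{"dx":-24,"dy":-32,"dz":0,"ax":0,"ay":0,"az":0},{"dx":-24,"dy":-32,"dz":0,"ax":0,"ay":0,"az":0},{"dx":-24,"dy":-32,"dz":0,"ax":0,"ay":0,"az":0},{"dx":-24,"dy":-32,"dz":0,"ax":0,"ay":0,"az":0},{"dx":-24,"dy":-32,"dz":0,"ax":0,"ay":0,"az":0},{"dx":-24,"dy":-32,"dz":0,"ax":0,"ay":0,"az":0},{"dx":-24,"dy":-32,"dz":0,"ax":0,"ay":0,"az":0},{"dx":-24,"dy":-32,"dz":0,"ax":0,"ay":0,"az":0},{"dx":-24,"dy":-32,"dz":0,"ax":0,"ay":0,"az":0},{"dx":-24,"dy":-32,"dz":0,"ax":0,"ay":0,"az":0},{"dx":-24,"dy":-32,"dz":0,"ax":0,"ay":0,"az":0},{"dx":-24,"dy":-32,"dz":0,"ax":0,"ay":0,"az":0},{"dx":-24,"dy":-32,"dz":0,"ax":0,"ay":0,"az":0}]' 0 40; python3 st.py
```

```text
time: 1.85
tool_pos: [0.5364, -0.0892, 0.4043]
tcp_rot: [-0.346, -3.122, -0.0]
wrist_force: [1.5, 0.8, 1.1]
width: 0.001
grip_force: 0.0
t 1.85 tip(printer mm) [-32.4  -5.3 231.3] tcp [ 0.5364 -0.0892  0.4043] F [1.5 0.8 1.1] w 0.0
R in printer frame:
 [[ 0.     1.     0.   ]
 [ 1.    -0.     0.001]
 [ 0.001  0.    -1.   ]]
q [-0.21  0.02  1.89  0.    1.24 -1.56]
```

```bash
python3 -m jog '[{"dx":-16,"dy":-19,"dz":10,"ax":0,"ay":0,"az":0},{"dx":-16,"dy":-19,"dz":20,"ax":0,"ay":0,"az":0},{"dx":-14,"dy":-18,"dz":20,"ax":0,"ay":0,"az":0},{"dx":0,"dy":0,"dz":20,"ax":0,"ay":0,"az":0},{"dx":0,"dy":0,"dz":0,"ax":0,"ay":0,"az":0},{"dx":0,"dy":0,"dz":0,"ax":0,"ay":0,"az":0}]'; python3 - <<'E'
from st import *
A,o=rep()
i,k=cam("wrist")
for X in[(-101,-65,101),(-79,-65,101),(-79,-37,101),(-101,-37,101),(-110,-74,88),(-110,74,88),(-88,-18,118),(-88,38,118),(90,-74,117)]:
    p=proj(k,A@np.array(X)/1e3+o);print(X,np.round(p,1));cv2.circle(i,tuple(int(round(a)) for a in p),2,(255,0,0),-1)
save("w1.png",cv2.resize(i,(800,600),interpolation=cv2.INTER_CUBIC))
E
```

```text
time: 2.35
tool_pos: [0.568, -0.1518, 0.3327]
tcp_rot: [-0.346, -3.118, -0.002]
wrist_force: [1.1, -0.7, 0.3]
width: 0.001
grip_force: 0.0
t 2.35 tip(printer mm) [-86.5 -49.1 159.7] tcp [ 0.568  -0.1518  0.3327] F [ 1.1 -0.7  0.3] w 0.0
R in printer frame:
 [[ 0.     1.     0.001]
 [ 1.    -0.     0.005]
 [ 0.005  0.001 -1.   ]]
q [-0.3   0.16  1.87  0.    1.12 -1.65]
(-101, -65, 101) [230.6 228.9]
(-79, -65, 101) [260.4 228.9]
(-79, -37, 101) [260.9 193. ]
(-101, -37, 101) [229.8 193. ]
(-110, -74, 88) [220.5 232. ]
(-110, 74, 88) [213.2  20.4]
(-88, -18, 118) [247.9 173.4]
(-88, 38, 118) [247.7  79.2]
(90, -74, 117) [503.3 250.7]
```

View pics/w1.png

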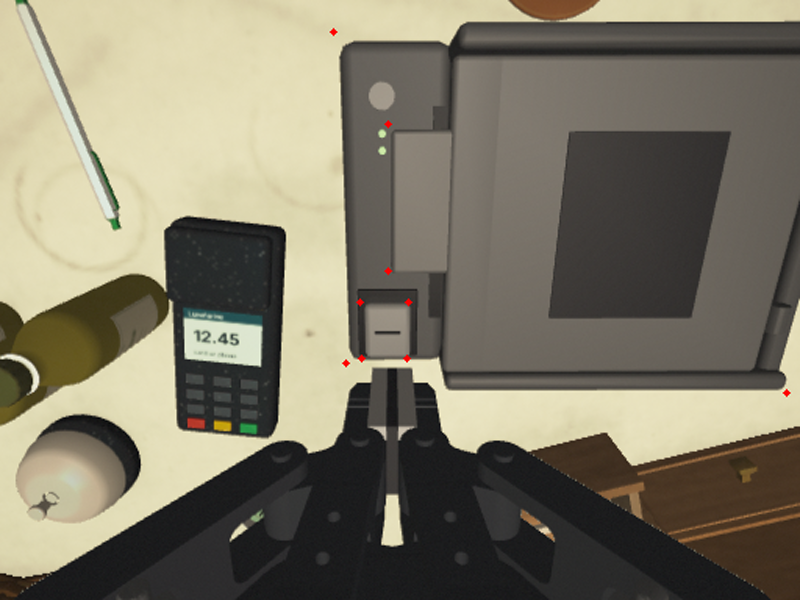

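The wrist view shows the key at about (388,331) and the lip spanning (393–450, 131–271). My prediction is about 1.7 mm too far forward, so I'll correct the pose and descend.

```bash
python3 -c "
import numpy as np
v=np.load('pose.npy');v[:2]+=.0017*np.array([np.cos(v[2]),np.sin(v[2])]);np.save('pose.npy',v)"
python3 -m jog '[{"dx":0,"dy":0,"dz":20,"ax":0,"ay":0,"az":0},{"dx":0,"dy":0,"dz":15,"ax":0,"ay":0,"az":0},{"dx":0,"dy":0,"dz":5,"ax":0,"ay":0,"az":0},{"dx":0,"dy":0,"dz":0,"ax":0,"ay":0,"az":0},{"dx":0,"dy":0,"dz":0,"ax":0,"ay":0,"az":0}]'; python3 st.py
```

```text
time: 2.82
tool_pos: [0.5693, -0.1515, 0.2961]
tcp_rot: [0.344, 3.121, -0.0]
wrist_force: [0.7, 0.2, 0.3]
width: 0.003
grip_force: 0.0
t 2.82 tip(printer mm) [-87.7 -51.4 123.1] tcp [ 0.5693 -0.1515  0.2961] F [0.7 0.2 0.3] w 0.0
R in printer frame:
 [[-0.001  1.    -0.   ]
 [ 1.     0.001 -0.002]
 [-0.002 -0.    -1.   ]]
q [-0.3   0.19  1.9   0.    1.05 -1.65]
```

```bash
python3 -m jog '[{"dx":-2,"dy":-4,"dz":5,"ax":0,"ay":0,"az":0},{"dx":0,"dy":0,"dz":8,"ax":0,"ay":0,"az":0},{"dx":0,"dy":0,"dz":5,"ax":0,"ay":0,"az":0},{"dx":0,"dy":0,"dz":0,"ax":0,"ay":0,"az":0},{"dx":0,"dy":0,"dz":0,"ax":0,"ay":0,"az":0}]'; python3 st.py;python3 -m jog '[{"dx":0,"dy":0,"dz":2,"ax":0,"ay":0,"az":0},{"dx":0,"dy":0,"dz":2,"ax":0,"ay":0,"az":0},{"dx":0,"dy":0,"dz":0,"ax":0,"ay":0,"az":0}]';python3 st.py|head -1;python3 -m jog '[{"dx":0,"dy":0,"dz":2,"ax":0,"ay":0,"az":0},{"dx":0,"dy":0,"dz":2,"ax":0,"ay":0,"az":0},{"dx":0,"dy":0,"dz":0,"ax":0,"ay":0,"az":0}]';python3 st.py|head -1
```

```text
time: 3.23
tool_pos: [0.5697, -0.1562, 0.276]
tcp_rot: [-0.345, -3.121, -0.001]
wrist_force: [0.3, -0.8, -0.1]
width: 0.005
grip_force: 0.0
t 3.23 tip(printer mm) [-92.1 -52.3 103. ] tcp [ 0.5697 -0.1562  0.276 ] F [ 0.3 -0.8 -0.1] w 0.0
R in printer frame:
 [[-0.     1.     0.   ]
 [ 1.     0.     0.001]
 [ 0.001  0.    -1.   ]]
q [-0.31  0.22  1.91  0.    1.01 -1.66]
time: 3.48
tool_pos: [0.5702, -0.1563, 0.2729]
tcp_rot: [0.345, 3.122, -0.0]
wrist_force: [-0.5, 0.2, 2.1]
width: 0.003
grip_force: 0.7
t 3.48 tip(printer mm) [-92.2 -53.2  99.9] tcp [ 0.5702 -0.1563  0.2729] F [-0.5  0.2  2.1] w 0.0
time: 3.73
tool_pos: [0.5702, -0.1563, 0.269]
tcp_rot: [0.345, 3.122, -0.0]
wrist_force: [-1.8, -0.4, 3.5]
width: 0.002
grip_force: 1.8
t 3.73 tip(printer mm) [-92.2 -53.3  96. ] tcp [ 0.5702 -0.1563  0.269 ] F [-1.8 -0.4  3.5] w 0.0
```

```bash
python3 -m jog '[{"dx":0,"dy":0,"dz":1,"ax":0,"ay":0,"az":0},{"dx":0,"dy":0,"dz":0.7,"ax":0,"ay":0,"az":0},{"dx":0,"dy":0,"dz":0,"ax":0,"ay":0,"az":0},{"dx":0,"dy":0,"dz":0,"ax":0,"ay":0,"az":0}]';python3 - <<'E'
from st import *
rep()
i,k=cam("wrist");save("w2.png",i)
E
```

```text
time: 4.07
tool_pos: [0.5703, -0.1563, 0.2683]
tcp_rot: [0.345, 3.122, -0.0]
wrist_force: [-1.9, 0.9, 9.8]
width: -0.002
grip_force: 4.2
t 4.07 tip(printer mm) [-92.2 -53.3  95.3] tcp [ 0.5703 -0.1563  0.2683] F [-1.9  0.9  9.8] w -0.0
R in printer frame:
 [[-0.     1.    -0.   ]
 [ 1.     0.    -0.001]
 [-0.001 -0.    -1.   ]]
q [-0.31  0.23  1.92 -0.    1.   -1.66]
```

View pics/w2.png

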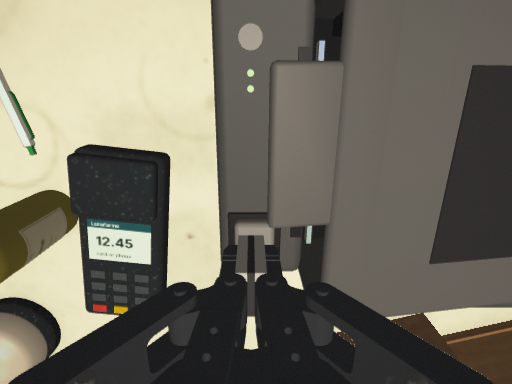

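Wrist force is 9.8 N, so the key is bottomed, and the picture shows the cover sprung ajar (lip enlarged at (305,145), dark gap at (325,30)). Now I'll go up, back, and tilt the tool.

```bash
python3 -m jog '[{"dx":0,"dy":0,"dz":-10,"ax":0,"ay":0,"az":0},{"dx":0,"dy":0,"dz":-30,"ax":0,"ay":0,"az":0},{"dx":0,"dy":0,"dz":-35,"ax":0,"ay":0,"az":0},{"dx":10,"dy":-30,"dz":-15,"ax":0,"ay":0,"az":0},{"dx":10,"dy":-30,"dz":0,"ax":0,"ay":0,"az":0},{"dx":10,"dy":-30,"dz":0,"ax":0,"ay":0,"az":0},{"dx":10,"dy":-30,"dz":0,"ax":0,"ay":0,"az":0},{"dx":10,"dy":-30,"dz":0,"ax":0,"ay":0,"az":0},{"dx":10,"dy":-30,"dz":0,"ax":0,"ay":0,"az":0},{"dx":0,"dy":0,"dz":0,"ax":-7,"ay":0,"az":0},{"dx":0,"dy":0,"dz":0,"ax":-7,"ay":0,"az":0},{"dx":0,"dy":0,"dz":0,"ax":-7,"ay":0,"az":0},{"dx":0,"dy":0,"dz":0,"ax":0,"ay":0,"az":0},{"dx":0,"dy":0,"dz":0,"ax":0,"ay":0,"az":0}]'; python3 st.py
```

```text
time: 5.28
tool_pos: [0.4716, -0.3196, 0.3561]
tcp_rot: [0.339, 3.034, 0.559]
wrist_force: [-0.1, -1.0, -0.3]
width: -0.002
grip_force: 0.0
t 5.28 tip(printer mm) [-211.5    7.6  194.4] tcp [ 0.4716 -0.3196  0.3561] F [-0.1 -1.  -0.3] w -0.0
R in printer frame:
 [[ 0.001  0.934  0.356]
 [ 1.    -0.002  0.001]
 [ 0.002  0.356 -0.934]]
q [-0.73  0.16  1.84  0.32  1.34 -2.19]
```

```bash
python3 -m jog '[{"dx":0,"dy":0,"dz":0,"ax":-7,"ay":0,"az":0},{"dx":0,"dy":0,"dz":0,"ax":-7,"ay":0,"az":0},{"dx":0,"dy":0,"dz":0,"ax":-7,"ay":0,"az":0},{"dx":0,"dy":0,"dz":0,"ax":0,"ay":0,"az":0}]'; python3 st.py
```

```text
time: 5.62
tool_pos: [0.4718, -0.3187, 0.3555]
tcp_rot: [0.317, 2.846, 1.096]
wrist_force: [-0.2, 0.1, -1.2]
width: 0.001
grip_force: 0.0
t 5.62 tip(printer mm) [-156.2    7.8  227.1] tcp [ 0.4718 -0.3187  0.3555] F [-0.2  0.1 -1.2] w 0.0
R in printer frame:
 [[-0.     0.742  0.67 ]
 [ 1.    -0.002  0.003]
 [ 0.003  0.67  -0.742]]
q [-0.81  0.24  1.82  0.59  1.56 -2.31]
```

```bash
python3 -m jog '[{"dx":0,"dy":0,"dz":0,"ax":0,"ay":0,"az":7},{"dx":0,"dy":0,"dz":0,"ax":0,"ay":0,"az":7},{"dx":0,"dy":0,"dz":0,"ax":0,"ay":0,"az":7},{"dx":0,"dy":0,"dz":0,"ax":0,"ay":0,"az":7},{"dx":0,"dy":0,"dz":0,"ax":0,"ay":0,"az":7},{"dx":0,"dy":0,"dz":0,"ax":0,"ay":0,"az":7},{"dx":0,"dy":0,"dz":0,"ax":0,"ay":0,"az":7},{"dx":0,"dy":0,"dz":0,"ax":0,"ay":0,"az":7},{"dx":0,"dy":0,"dz":0,"ax":0,"ay":0,"az":7},{"dx":0,"dy":0,"dz":0,"ax":0,"ay":0,"az":7},{"dx":0,"dy":0,"dz":0,"ax":0,"ay":0,"az":7},{"dx":0,"dy":0,"dz":0,"ax":0,"ay":0,"az":7},{"dx":0,"dy":0,"dz":0,"ax":0,"ay":0,"az":6},{"dx":0,"dy":0,"dz":0,"ax":0,"ay":-7,"az":0},{"dx":0,"dy":0,"dz":0,"ax":0,"ay":0,"az":0},{"dx":0,"dy":0,"dz":0,"ax":0,"ay":0,"az":0}]'; python3 st.py
```

```text
time: 6.95
tool_pos: [0.4726, -0.3177, 0.358]
tcp_rot: [-2.094, -1.682, -0.659]
wrist_force: [1.0, 0.0, 0.0]
width: 0.001
grip_force: 0.0
t 6.95 tip(printer mm) [-172.2    6.9  216. ] tcp [ 0.4726 -0.3177  0.358 ] F [1. 0. 0.] w 0.0
R in printer frame:
 [[ 0.821  0.003  0.572]
 [ 0.003 -1.     0.   ]
 [ 0.572  0.002 -0.821]]
q [-0.78  0.21  1.82  0.51  1.48 -0.71]
```

```bash
python3 -m jog '[{"dx":0,"dy":0,"dz":0,"ax":0,"ay":7,"az":0},{"dx":0,"dy":0,"dz":0,"ax":0,"ay":7,"az":0},{"dx":0,"dy":0,"dz":0,"ax":0,"ay":7,"az":0},{"dx":0,"dy":0,"dz":0,"ax":0,"ay":7,"az":0},{"dx":0,"dy":0,"dz":0,"ax":0,"ay":2,"az":0},{"dx":0,"dy":0,"dz":0,"ax":0,"ay":0,"az":0},{"dx":0,"dy":0,"dz":0,"ax":0,"ay":0,"az":0}]'; python3 st.py
```

```text
time: 7.53
tool_pos: [0.4721, -0.3188, 0.3565]
tcp_rot: [-1.719, -1.376, -1.091]
wrist_force: [1.1, -0.0, 0.7]
width: -0.002
grip_force: 0.0
t 7.53 tip(printer mm) [-115.6    7.2  283. ] tcp [ 0.4721 -0.3188  0.3565] F [ 1.1 -0.   0.7] w -0.0
R in printer frame:
 [[ 0.425  0.001  0.905]
 [-0.001 -1.     0.001]
 [ 0.905 -0.001 -0.425]]
q [-0.86  0.33  1.81  0.84  1.8  -0.8 ]
```

```bash
python3 -m jog '[{"dx":-28,"dy":-3,"dz":13,"ax":0,"ay":0,"az":0},{"dx":-28,"dy":0,"dz":13,"ax":0,"ay":0,"az":0},{"dx":-28,"dy":0,"dz":13,"ax":0,"ay":0,"az":0},{"dx":-28,"dy":0,"dz":13,"ax":0,"ay":0,"az":0},{"dx":-20,"dy":0,"dz":9.5,"ax":0,"ay":0,"az":0},{"dx":-12,"dy":0,"dz":6,"ax":0,"ay":0,"az":0},{"dx":0,"dy":0,"dz":0,"ax":0,"ay":0,"az":0},{"dx":0,"dy":0,"dz":0,"ax":0,"ay":0,"az":0}]'; python3 - <<'E'
from st import *
A,o=rep()
for n in("wrist","scene"):
    i,k=cam(n)
    for X in[(-74,10,147),(-84,-18,149),(-84,38,149)]:
        p=proj(k,A@np.array(X)/1e3+o);print(n,X,np.round(p,1))
        if n=="wrist": cv2.circle(i,tuple(int(round(a)) for a in p),1,(255,0,0),-1)
    if n=="scene": i=i[190:320,130:300]
    save(n+"3.png",cv2.resize(i,(784,600) if n=="scene" else (800,600),interpolation=cv2.INTER_CUBIC))
E
```

```text
time: 8.2
tool_pos: [0.4696, -0.3177, 0.1984]
tcp_rot: [-1.717, -1.376, -1.093]
wrist_force: [-0.4, -0.6, 0.6]
width: 0.001
grip_force: 0.0
t 8.2 tip(printer mm) [-115.     9.9  125.3] tcp [ 0.4696 -0.3177  0.1984] F [-0.4 -0.6  0.6] w 0.0
R in printer frame:
 [[ 0.423  0.001  0.906]
 [ 0.001 -1.     0.001]
 [ 0.906  0.    -0.423]]
q [-0.86  0.54  1.87  0.81  1.62 -1.  ]
wrist (-74, 10, 147) [248.5 168.5]
wrist (-84, -18, 149) [298.6 177.3]
wrist (-84, 38, 149) [198.1 177.1]
scene (-74, 10, 147) [285.8 158.4]
scene (-84, -18, 149) [283.4 152.8]
scene (-84, 38, 149) [292.8 161.3]
```

View pics/wrist3.png

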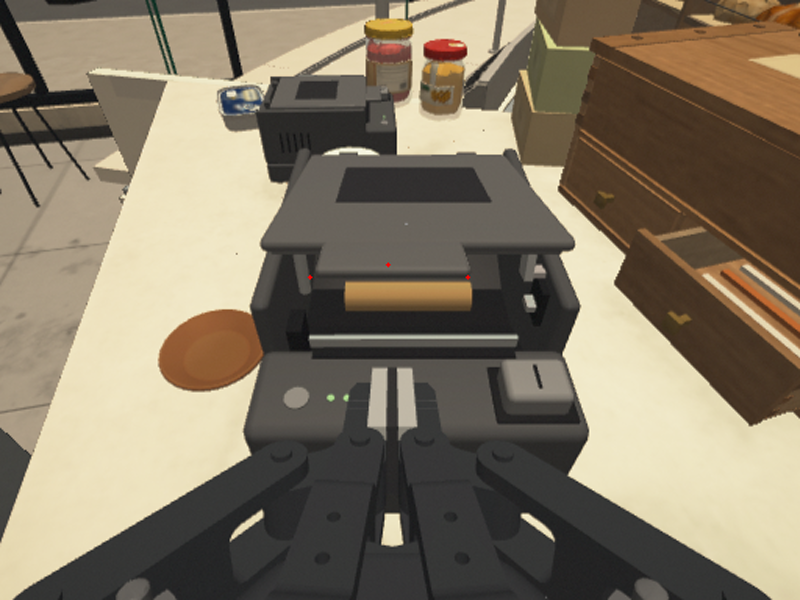

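The lip shows at columns 318–468, rows 245–275, with the fingertips centred below it at (392,370), so the way under is clear. I'll insert and work out the arc.

```bash
python3 -m jog '[{"dx":4.5,"dy":0,"dz":10,"ax":0,"ay":0,"az":0},{"dx":4.5,"dy":0,"dz":10,"ax":0,"ay":0,"az":0},{"dx":4.5,"dy":0,"dz":10,"ax":0,"ay":0,"az":0},{"dx":4.5,"dy":0,"dz":10,"ax":0,"ay":0,"az":0},{"dx":0,"dy":0,"dz":0,"ax":0,"ay":0,"az":0},{"dx":0,"dy":0,"dz":0,"ax":0,"ay":0,"az":0}]'; cat > arc.py <<'E'
from st import *
import sys
def arc(a1,n,r=150):
    A,o=rep();s=bot.read_state();R=A.T@Rn.from_rotvec(s["tcp_rot"]).as_matrix()
    c=A.T@(s["tool_pos"]+.173*R_w(A,R)[:,2]-o)*1e3+11*R[:,0]
    d=c-np.array([78,0,113]);a0=np.arctan2(d[2],-d[0]);r0=np.hypot(d[0],d[2]);print("corner",c,"a",a0,"r",r0)
    t=np.linspace(0,1,n+1);a=a0+(a1-a0)*t;rr=r0+(r-r0)*t
    P=np.c_[78-rr*np.cos(a),0*a,113+rr*np.sin(a)]
    print(np.round(np.diff(P,axis=0)@R,1)[:,[0,2]].tolist())
def R_w(A,R): return A@R
if __name__=="__main__": arc(float(sys.argv[1]),int(sys.argv[2]))
E
python3 arc.py 0.85 20
```

```text
time: 8.8
tool_pos: [0.4789, -0.2737, 0.1975]
tcp_rot: [-1.715, -1.376, -1.093]
wrist_force: [0.1, -0.9, 0.6]
width: 0.002
grip_force: 0.0
t 8.8 tip(printer mm) [-70.   10.6 124.4] tcp [ 0.4789 -0.2737  0.1975] F [ 0.1 -0.9  0.6] w 0.0
R in printer frame:
 [[ 0.423  0.002  0.906]
 [ 0.001 -1.     0.002]
 [ 0.906 -0.    -0.423]]
q [-0.81  0.5   1.92  0.85  1.58 -0.99]
corner [-65.30533664  10.64309147 134.37681281] a 0.14807781091734112 r 144.89095083603937
[[4.8, -1.6], [4.9, -1.4], [5.0, -1.3], [5.0, -1.1], [5.0, -0.9], [5.1, -0.7], [5.1, -0.6], [5.1, -0.4], [5.2, -0.2], [5.2, -0.0], [5.2, 0.2], [5.2, 0.3], [5.2, 0.5], [5.2, 0.7], [5.1, 0.9], [5.1, 1.1], [5.1, 1.3], [5.0, 1.4], [5.0, 1.6], [5.0, 1.8]]
```

```bash
python3 -m jog '[{"dx":4,"dy":0,"dz":-1.6,"ax":0,"ay":0,"az":0},{"dx":4,"dy":0,"dz":-1.4,"ax":0,"ay":0,"az":0},{"dx":3,"dy":0,"dz":-1,"ax":0,"ay":0,"az":0},{"dx":3,"dy":0,"dz":-1,"ax":0,"ay":0,"az":0},{"dx":4,"dy":0,"dz":-1,"ax":0,"ay":0,"az":0},{"dx":5,"dy":0,"dz":-0.8,"ax":0,"ay":0,"az":0},{"dx":5,"dy":0,"dz":-0.6,"ax":0,"ay":0,"az":0},{"dx":5,"dy":0,"dz":-0.4,"ax":0,"ay":0,"az":0},{"dx":5,"dy":0,"dz":-0.2,"ax":0,"ay":0,"az":0},{"dx":5,"dy":0,"dz":0,"ax":0,"ay":0,"az":0},{"dx":5,"dy":0,"dz":0.2,"ax":0,"ay":0,"az":0},{"dx":5,"dy":0,"dz":0.3,"ax":0,"ay":0,"az":0}]'; python3 arc.py 1.1 20; python3 - <<'E'
from h import *
i,k=cam("wrist");save("w4.png",i)
E
```

```text
time: 9.8
tool_pos: [0.4823, -0.2596, 0.2491]
tcp_rot: [-1.717, -1.375, -1.094]
wrist_force: [-0.3, -2.0, -0.6]
width: -0.003
grip_force: 0.4
t 9.8 tip(printer mm) [-55.5  10.1 176. ] tcp [ 0.4823 -0.2596  0.2491] F [-0.3 -2.  -0.6] w -0.0
R in printer frame:
 [[ 0.423  0.     0.906]
 [ 0.    -1.     0.   ]
 [ 0.906  0.    -0.423]]
q [-0.79  0.41  1.93  0.87  1.62 -0.92]
corner [-50.79966394  10.10694677 185.96211515] a 0.5154058290085423 r 148.02980671989306
[[4.3, 0.3], [4.3, 0.4], [4.3, 0.6], [4.3, 0.7], [4.3, 0.8], [4.2, 0.9], [4.2, 1.1], [4.2, 1.2], [4.2, 1.3], [4.1, 1.4], [4.1, 1.5], [4.0, 1.7], [4.0, 1.8], [3.9, 1.9], [3.9, 2.0], [3.8, 2.1], [3.8, 2.2], [3.7, 2.4], [3.6, 2.5], [3.6, 2.6]]
```

View pics/w4.png

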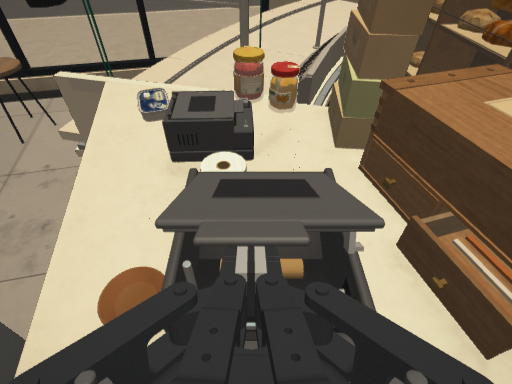

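The cover is riding on the fingertip, with the lip at (252,234) over the tips, and the forces are small. Continue the arc.

```bash
python3 -m jog '[{"dx":4.3,"dy":0,"dz":0.3,"ax":0,"ay":0,"az":0},{"dx":4.3,"dy":0,"dz":0.4,"ax":0,"ay":0,"az":0},{"dx":4.3,"dy":0,"dz":0.6,"ax":0,"ay":0,"az":0},{"dx":4.3,"dy":0,"dz":0.7,"ax":0,"ay":0,"az":0},{"dx":4.3,"dy":0,"dz":0.8,"ax":0,"ay":0,"az":0},{"dx":4.2,"dy":0,"dz":0.9,"ax":0,"ay":0,"az":0},{"dx":4.2,"dy":0,"dz":1.1,"ax":0,"ay":0,"az":0},{"dx":4.2,"dy":0,"dz":1.2,"ax":0,"ay":0,"az":0},{"dx":4.2,"dy":0,"dz":1.3,"ax":0,"ay":0,"az":0},{"dx":4.1,"dy":0,"dz":1.4,"ax":0,"ay":0,"az":0},{"dx":4.1,"dy":0,"dz":1.5,"ax":0,"ay":0,"az":0},{"dx":4,"dy":0,"dz":1.7,"ax":0,"ay":0,"az":0},{"dx":4,"dy":0,"dz":1.8,"ax":0,"ay":0,"az":0},{"dx":3.9,"dy":0,"dz":1.9,"ax":0,"ay":0,"az":0},{"dx":3.9,"dy":0,"dz":2,"ax":0,"ay":0,"az":0},{"dx":3.8,"dy":0,"dz":2.1,"ax":0,"ay":0,"az":0},{"dx":3.8,"dy":0,"dz":2.2,"ax":0,"ay":0,"az":0},{"dx":3.7,"dy":0,"dz":2.4,"ax":0,"ay":0,"az":0},{"dx":3.6,"dy":0,"dz":2.5,"ax":0,"ay":0,"az":0},{"dx":3.6,"dy":0,"dz":2.6,"ax":0,"ay":0,"az":0}]'; python3 arc.py 1.7 20
```

```text
time: 11.52
tool_pos: [0.4956, -0.2001, 0.3096]
tcp_rot: [-1.717, -1.375, -1.094]
wrist_force: [0.5, -0.3, -0.3]
width: -0.002
grip_force: 0.2
t 11.52 tip(printer mm) [  5.6  10.2 236.5] tcp [ 0.4956 -0.2001  0.3096] F [ 0.5 -0.3 -0.3] w -0.0
R in printer frame:
 [[ 0.423  0.     0.906]
 [ 0.    -1.     0.   ]
 [ 0.906  0.    -0.423]]
q [-0.7   0.28  1.97  0.94  1.63 -0.81]
corner [ 10.22537736  10.18179851 246.4618356 ] a 1.1009121081130422 r 149.68453840009136
[[3.5, 2.8], [3.4, 2.9], [3.3, 3.0], [3.2, 3.1], [3.1, 3.2], [3.0, 3.3], [2.9, 3.4], [2.8, 3.5], [2.7, 3.6], [2.6, 3.6], [2.5, 3.7], [2.4, 3.8], [2.3, 3.9], [2.2, 3.9], [2.1, 4.0], [1.9, 4.1], [1.8, 4.1], [1.7, 4.2], [1.6, 4.2], [1.4, 4.3]]
```

```bash
python3 -m jog '[{"dx":3.5,"dy":0,"dz":2.8,"ax":0,"ay":0,"az":0},{"dx":3.4,"dy":0,"dz":2.9,"ax":0,"ay":0,"az":0},{"dx":3.3,"dy":0,"dz":3,"ax":0,"ay":0,"az":0},{"dx":3.2,"dy":0,"dz":3.1,"ax":0,"ay":0,"az":0},{"dx":3.1,"dy":0,"dz":3.2,"ax":0,"ay":0,"az":0},{"dx":3,"dy":0,"dz":3.3,"ax":0,"ay":0,"az":0},{"dx":2.9,"dy":0,"dz":3.4,"ax":0,"ay":0,"az":0},{"dx":2.8,"dy":0,"dz":3.5,"ax":0,"ay":0,"az":0},{"dx":2.7,"dy":0,"dz":3.6,"ax":0,"ay":0,"az":0},{"dx":2.6,"dy":0,"dz":3.6,"ax":0,"ay":0,"az":0},{"dx":2.5,"dy":0,"dz":3.7,"ax":0,"ay":0,"az":0},{"dx":2.4,"dy":0,"dz":3.8,"ax":0,"ay":0,"az":0},{"dx":2.3,"dy":0,"dz":3.9,"ax":0,"ay":0,"az":0},{"dx":2.2,"dy":0,"dz":3.9,"ax":0,"ay":0,"az":0},{"dx":2.1,"dy":0,"dz":4,"ax":0,"ay":0,"az":0},{"dx":1.9,"dy":0,"dz":4.1,"ax":0,"ay":0,"az":0},{"dx":1.8,"dy":0,"dz":4.1,"ax":0,"ay":0,"az":0},{"dx":1.7,"dy":0,"dz":4.2,"ax":0,"ay":0,"az":0},{"dx":1.6,"dy":0,"dz":4.2,"ax":0,"ay":0,"az":0},{"dx":1.4,"dy":0,"dz":4.3,"ax":0,"ay":0,"az":0}]'; python3 arc.py 1.85 8; python3 - <<'E'
from h import *
i,k=cam("wrist");save("w5.png",i)
E
```

```text
time: 13.18
tool_pos: [0.5147, -0.115, 0.3243]
tcp_rot: [-1.717, -1.375, -1.094]
wrist_force: [-0.1, -0.5, 0.3]
width: 0.0
grip_force: 0.0
t 13.18 tip(printer mm) [ 92.7  10.2 251.2] tcp [ 0.5147 -0.115   0.3243] F [-0.1 -0.5  0.3] w 0.0
R in printer frame:
 [[ 0.423  0.     0.906]
 [ 0.    -1.     0.   ]
 [ 0.906  0.    -0.423]]
q [-0.56  0.21  2.03  1.03  1.54 -0.74]
corner [ 97.38796531  10.21331406 261.19929757] a 1.7008811557877122 r 149.4621189411081
[[0.9, 2.6], [0.8, 2.7], [0.8, 2.7], [0.7, 2.7], [0.7, 2.7], [0.6, 2.7], [0.6, 2.7], [0.5, 2.7]]
```

View pics/w5.png

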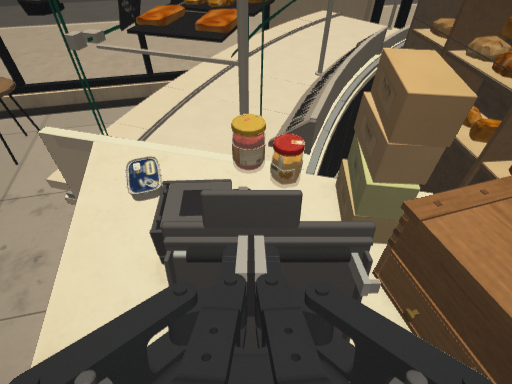

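The cover is past upright and leaning away, with the lip at (252,208) beyond the tips and no contact force. Withdraw and check.

```bash
python3 -m jog '[{"dx":0,"dy":0,"dz":-15,"ax":0,"ay":0,"az":0},{"dx":0,"dy":0,"dz":-30,"ax":0,"ay":0,"az":0},{"dx":0,"dy":0,"dz":-35,"ax":0,"ay":0,"az":0},{"dx":0,"dy":0,"dz":-35,"ax":0,"ay":0,"az":0},{"dx":0,"dy":0,"dz":-35,"ax":0,"ay":0,"az":0},{"dx":0,"dy":0,"dz":-35,"ax":0,"ay":0,"az":0},{"dx":0,"dy":0,"dz":-15,"ax":0,"ay":0,"az":0},{"dx":0,"dy":0,"dz":0,"ax":0,"ay":0,"az":0},{"dx":0,"dy":0,"dz":0,"ax":0,"ay":0,"az":0},{"dx":0,"dy":0,"dz":0,"ax":0,"ay":0,"az":0},{"dx":0,"dy":0,"dz":0,"ax":0,"ay":0,"az":0},{"dx":0,"dy":0,"dz":0,"ax":0,"ay":0,"az":0}]'; python3 - <<'E'
from st import *
A,o=rep()
i,k=cam("wrist")
for a in(1.57,2.0):
  for y in(-18,38): print(a,y,np.round(proj(k,A@np.array([78-166*np.cos(a),y,113+166*np.sin(a)])/1e3+o),1))
for X in[(-110,-74,88),(-110,74,88),(-90,-51,101)]:print(X,np.round(proj(k,A@np.array(X)/1e3+o),1))
j,_=cam("top");save("f.png",np.vstack([cv2.resize(i,(420,315)),cv2.resize(j[120:270,140:400],(420,242))]))
save("wf.png",i)
E
```

```text
time: 14.23
tool_pos: [0.475, -0.291, 0.408]
tcp_rot: [-1.715, -1.374, -1.092]
wrist_force: [0.5, 0.8, -0.2]
width: -0.001
grip_force: 0.0
t 14.23 tip(printer mm) [-87.6  10.7 335.1] tcp [ 0.475 -0.291  0.408] F [ 0.5  0.8 -0.2] w -0.0
R in printer frame:
 [[ 0.422  0.002  0.907]
 [-0.001 -1.     0.002]
 [ 0.907 -0.002 -0.422]]
q [-0.83  0.25  1.81  0.88  1.84 -0.72]
1.57 -18 [276.8 150.8]
1.57 38 [224.4 150.8]
2.0 -18 [272.7 128.2]
2.0 38 [228.8 128.2]
(-110, -74, 88) [330.  404.2]
(-110, 74, 88) [189.8 403.8]
(-90, -51, 101) [307.2 378.9]
```

View pics/f.png

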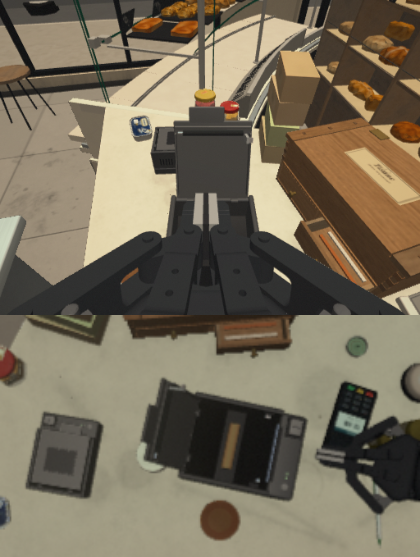

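The lip's edge sits at wrist row ~130, against a predicted 128 for 2.0 rad, so the cover lies open. The printer, roll, dish, reader and pen show no visible movement, and the robot is clear.

```bash
python3 -c "
from workcell import bot
print(bot.finish_job())"
```

```text
the job is handed in; nothing more can be done
None
```

The job is handed in at about 14 s: the key was pressed right down, the cover was swung steadily past upright and lies back open, and the printer and loose things show no visible movement in the final camera views.

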